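# Open the cheese slicer's strut cover and put its blade back

## Robot

A 6-joint arm with a two-finger parallel gripper is mounted at the origin on the work surface. World frame = base frame: x ahead of the robot, y to its left, z up, the work surface at z = 0. Lengths are in m, angles in rad, forces in N, time in s.
With the tool pointing down it reaches from about 0.35 to 0.85 m from the base axis. Payload 8.1 kg.
Tool frame: the origin (TCP) lies on the centre line of the jaws, within the pads' length; the fingertips stand robot.tip_extent ahead of it and the grasp point (between the pads) lies 11 mm behind it (robot.tip_extent is the distance from the TCP to the fingertips, in m); y points along the fingers, z is the direction in which the jaws open and shut, and the axes are right-handed (so a half turn about y gives the same grasp; the last joint's range is limited). The gripper opens to 93 mm and grips with 3 to 60 N. Pads are 15 mm wide; open, the fingers measure 128 mm over their backs; the gripper's body (75 mm by 188 mm) begins 65 mm behind the grasp point.
Start: joints at [1.097, 0.13, 1.488, -0, 1.523, -0.085], TCP at [0.227, 0.555, 0.227] pointing down, gripper open.
Joint ranges: [-2.96, 2.96], [-0.89, 2.26], [0.02, 2.5], [-1.34, 4.48], [0, 2.73], [-2.66, 2.66]. Speed limits (rad/s): [2.39, 2.39, 2.79, 3.14, 3.14, 3.14].

## Interface

Orientations are given as a rotation vector (axis times angle).
In Python, from plant import monitor, optics, robot gives the robot as it stands.
- The arm moves only by the shell command python3 -m inch 'ROWS' [OPENING] [FORCE]. ROWS is JSON, a list that holds one entry, the list of rows, each a list of 6 numbers: the shift along the tool's x, y, z in mm, then the turn, a rotation vector about the tool's x, y, z in rad. A call has 1 to 8 rows; each row shifts and turns the commanded pose from where the row before left it, along the tool's axes as they then stand; what a row does not reach is not made up. A row lasts 1/8 s, in which the tool goes at most 62.5 mm and 10.7 degrees, less where a joint would pass 70% of its speed; a pose out of reach is approached as far as the arm can. A call is refused whole if a number of a shift passes 62.5 or a number of a turn 0.188, either way. A call with a gripper value outside its range is refused whole. OPENING is the finger opening in mm, from 0 to 93, set as the call begins (- or left out, the last holds). The fingers move at their own pace and stop on an object; FORCE is the grip in N (left out, the last holds). Time passes only in rows, so rows that do not move let the fingers close. It gives the time, the measured TCP pose, the force and the opening at its end, in the units of the state.
- monitor.read_state(): the state, without advancing time (a new reading comes with each control period).
- optics.read_camera(name): name is "side" or "top"; returns a dict with "image" (384x512x3 uint8, blue, green, red), "fx", "fy", "cx", "cy" (pixels), "rvec" (rotation vector, rad) and "tvec" (3), from world to camera coordinates, as OpenCV has them. Camera axes: x right, y down, z forward; pixel columns grow to the right and rows downward; lengths in m; the calibration is good to about 2 mm. A picture is of the moment at which its call begins. There is no depth.
- robot.close_job(): hands the job in, once; it reports no verdict.
The state is a dict: "t": time; "q": joint angles; "dq": joint speeds; "joint_torque": joint torques, N m; "tool_pos": TCP position; "orientation": TCP orientation; "force": force on the tool from outside, world axes, zero at the start; "wrist_torque": the same for the moment, N m; "opening": finger opening in m.
Only numpy, scipy, OpenCV 4.12 (cv2) and the standard library are available. Lean on these libraries where they do the work, as an engineer would, in place of code of your own. Each camera call takes 0.05 s, during which the arm holds its last target.

## Task

The cheese slicer's clean blade is lying on the wooden board. Lift the slicer's clear cover by its yellow bar until the gas struts carry it fully open and hold it there, then lay the blade flat in the blue-edged bed inside, its notch over the brass pin, without dropping it. Leave the cover open, the blade released, and everything else on the counter where it is.

Things in the scene. Friction and masses are not known exactly. Their poses are not given: they have to be found in the camera images.
- cover (a joint): Angle of the slicer's clear red-rimmed cover (180 mm hinge to front, 240 mm wide, about 0.8 kg), rad: 0 shut, 1.65 fully open, on its stop just past upright. Let go below a balance point somewhere from 0.6 to 1.0 rad it sinks shut (close to it, it may just stand); beyond it the gas struts carry it on, damped, to the stop within about 2 s and hold it. Lifting at the bar takes under 4 N.
- cover_handle (a point): Centre of the cover's yellow bar: round, 12 mm thick, level, along this frame's y, 40 mm in front of the cover's front edge. Open above, below and in the gap behind it. Two dark arms carry it, 120 mm clear between them. Shut, this point is 89.5 mm above the counter. Frame fixed to the cover, x from the bar to the hinge.
- cover_hinge (a point): Middle of the cover's level hinge line (this frame's y) at the slicer's back, 89.5 mm up. With the cover at angle a the bar's centre lies 220*cos(a) mm in front of it (to the slicer's front) and 220*sin(a) mm above it: fully open, its top stands 316 mm above the counter. The frame turns with the cover.
- bed (a point): Middle of the floor of the blade bed in the slicer, 40 mm above the counter: a rectangle 135 mm (x) by 61 mm (y) closed on all four sides by blue rails 6 mm high and 6 mm wide. x points to the slicer's back (the hinge), z up. The open cover stands 98 mm behind this point.
- slicer: Cheese slicer: steel housing 180 mm deep (x, towards its back) by 240 mm wide (y), fixed to the counter, walls up to 85 mm, white floor at 40 mm. Origin under its centre, 8 mm behind the bed's centre. A gas strut lies along each side, outside the walls, up to 12 mm out.
- bed_pin (a point): Foot of the brass pin, on the bed's floor: 45 mm from the bed's centre along its x. The pin is 8 mm in diameter and 12 mm high. Same axes as bed.
- blade_grip (a point): Centre of the black grip of the loose blade, a flat steel plate 130 mm (x) by 56 mm (y) by 5 mm, about 0.3 kg, lying on its underside. The grip is a solid rib on the plate's middle, 70 mm long (x), 14 mm wide (y), 34 mm high. This point is 22 mm above the blade's underside, 17 mm below the grip's top. z up, x points to the notched end.
- blade_notch (a point): Point of the blade that belongs over the pin's foot: on the underside, in the notch, 45 mm from the grip's centre along x. The notch is a slot 12 mm wide, open at the plate's end, 28 mm deep. Seated, the blade lies flat on the bed's floor, its x along the bed's x, with 2.5 mm of play to the rails.
- board: Wooden drying board, 160 mm (x) by 100 mm, 20 mm high, fixed, on which the blade lies at first. Origin under its centre.
- caddy: White sachet caddy with red, white and yellow cards, 150 x 90 x 65 mm, loose bystander. Origin under its centre.
- mug: White mug, 80 mm across, 85 mm high, handle towards its y; loose bystander. Origin under its centre.
- cup: Blue cup, 70 mm across, 65 mm high; loose bystander. Origin under its centre.
- jar: Amber honey jar, 70 mm across, 100 mm high; loose bystander. Origin under its centre.
- bowl: White bowl, 130 mm across, 55 mm high; loose bystander. Origin under its centre.
- spatula: Serving spatula with a red handle, 200 mm long, lying flat; loose bystander. Origin under its middle.
- blade: The whole blade, described at blade_grip; origin at the middle of its underside, 22 mm under the grip's centre; same axes.
Not all that is in view belongs to the job. Leave any green or orange look-alike of the blade alone.

How it is judged:
By the outcome, as a careful person would: the job done as asked, in the order asked, and still so for the second after the job is handed in, with the robot touching nothing.
It also fails if it takes over 69 s, if anything falls off the work surface, if the arm or the gripper's body presses on something with over 40 N, if the wrist force passes 120 N, or if a joint passes its speed limit or range.

## Working session

There is one attempt and no reset: what is moved stays moved. The work goes in short steps, Python scripts to look and compute and a shell command to move; the robot and the scene stay as the last step left them, time stands still between calls to the robot, and variables do not carry over. Pictures are saved under pics/ and viewed, and the job is handed in when it is done.

```bash
ls; mkdir -p pics; python3 - <<'E'
from plant import monitor, optics, robot
import cv2
print(monitor.read_state()); print(robot.tip_extent)
for n in("side","top"):
    c=optics.read_camera(n); cv2.imwrite(f"pics/{n}0.png",c["image"])
    print(n,{k:v for k,v in c.items() if k!="image"})
E
```

```text
pics
{'t': 0.0, 'q': array([ 1.09659182e+00,  1.31148323e-01,  1.48931002e+00,  1.02734767e-05,
        1.52299948e+00, -8.53980237e-02]), 'dq': array([ 0.00022715,  0.00045923, -0.00023527,  0.00039244,  0.00045674,
        0.00145474]), 'joint_torque': array([-4.08442338e-04, -5.59830594e+01, -4.91762781e+01,  7.67266843e-02,
        3.48916103e-02, -1.37436186e-04]), 'tool_pos': array([0.22716394, 0.55471854, 0.22557823]), 'orientation': array([-1.55098412,  0.30550968, -0.30468061]), 'force': array([ 0.22194791, -0.21917574,  0.31056558]), 'wrist_torque': array([ 0.00836176, -0.0367158 , -0.04399153]), 'opening': 0.09309525829530373}
0.008
side {'fx': 378.74200918422383, 'fy': 378.74200918422383, 'cx': 248.18833379903015, 'cy': 192.62508920016927, 'rvec': array([ 2.23732166, -0.44308607,  0.20720018]), 'tvec': array([-0.48218502,  0.13618483,  1.36252607])}
top {'fx': 418.72755104459424, 'fy': 418.72755104459424, 'cx': 250.8319886124759, 'cy': 190.53456583064514, 'rvec': array([ 2.15095928, -2.11933559,  0.2080002 ]), 'tvec': array([-0.06230637,  0.49483089,  1.20437853])}
```

View pics/side0.png

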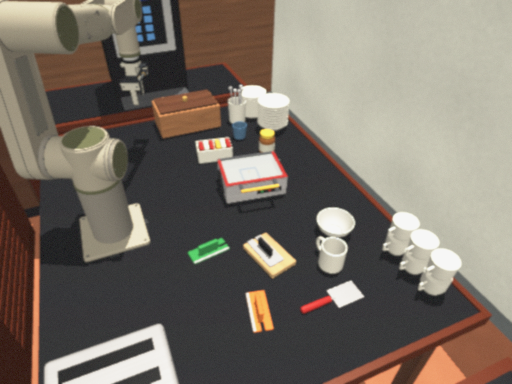

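View pics/top0.png

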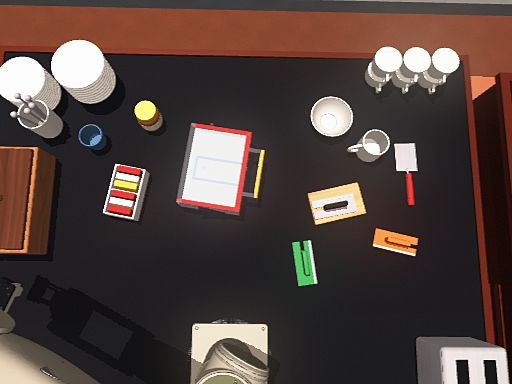

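The side view shows the slicer at about (252,177), with its yellow bar at (262,188). The board and blade are at (268,252). In the top view the slicer is at (215,168), the bar at (259,174), and the blade at (335,205).

Blade candidates in the top view:
- The grey steel blade with a black grip on the wooden board (335,205). This one fits the description.
- The green look-alike at (305,262).
- The orange look-alike at (396,242).
- The white-bladed spatula at (405,158).

I'll check the first in a crop.

```bash
python3 - <<'E'
import cv2,numpy as np
t=cv2.imread("pics/top0.png"); s=cv2.imread("pics/side0.png")
a=cv2.resize(t[170:235,295:375],None,fx=5,fy=5,interpolation=cv2.INTER_CUBIC)
b=cv2.resize(s[225:285,235:305],None,fx=5,fy=5,interpolation=cv2.INTER_CUBIC)
h=max(a.shape[0],b.shape[0]);o=np.zeros((h,a.shape[1]+b.shape[1],3),np.uint8);o[:a.shape[0],:a.shape[1]]=a;o[:b.shape[0],a.shape[1]:]=b
cv2.imwrite("pics/blade.png",o)
a=cv2.resize(t[115:220,170:275],None,fx=4,fy=4,interpolation=cv2.INTER_CUBIC)
b=cv2.resize(s[145:210,210:295],None,fx=4,fy=4,interpolation=cv2.INTER_CUBIC)
h=max(a.shape[0],b.shape[0]);o=np.zeros((h,a.shape[1]+b.shape[1],3),np.uint8);o[:a.shape[0],:a.shape[1]]=a;o[:b.shape[0],a.shape[1]:]=b
cv2.imwrite("pics/slicer.png",o)
E
```

```text
(no output)
```

View pics/blade.png

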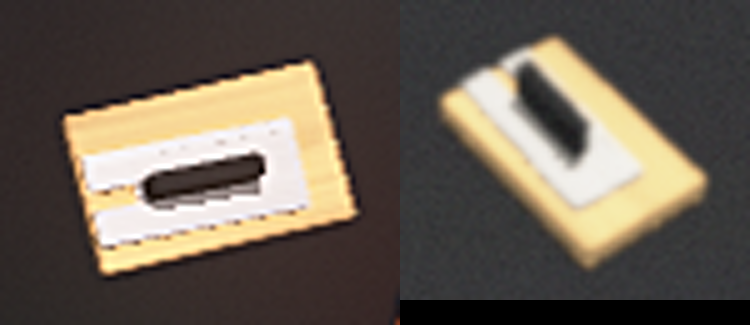

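View pics/slicer.png

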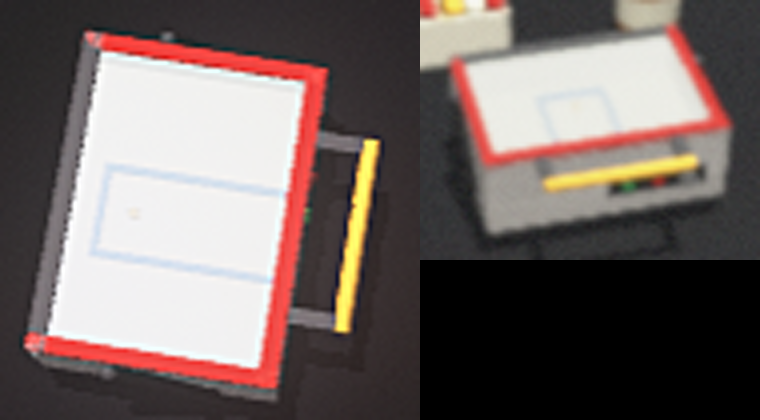

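The crops confirm the choice. The steel blade lies on the board with its notch at the left (top-view crop (95,200)), pointing toward the slicer. Through the clear cover the brass pin is at crop (133,213), at the hinge end of the bed. Next I'll measure.

```bash
cat > h.py <<'E'
import cv2,numpy as np
from scipy.spatial.transform import Rotation as R
def cam(c):
    M=R.from_rotvec(c["rvec"]).as_matrix(); return M,np.array(c["tvec"]),c
def ray(c,uv):
    M,t,_=cam(c); d=np.array([(uv[0]-c["cx"])/c["fx"],(uv[1]-c["cy"])/c["fy"],1]); return -M.T@t,M.T@d
def plane(c,uv,z):
    o,d=ray(c,uv); return o+d*(z-o[2])/d[2]
def tri(c1,u1,c2,u2):
    o1,d1=ray(c1,u1);o2,d2=ray(c2,u2)
    s=np.linalg.lstsq(np.c_[d1,-d2],o2-o1,rcond=None)[0]
    p,q=o1+d1*s[0],o2+d2*s[1]; return (p+q)/2,np.linalg.norm(p-q)
def proj(c,p):
    M,t,_=cam(c); x=M@np.array(p)+t; return np.array([c["fx"]*x[0]/x[2]+c["cx"],c["fy"]*x[1]/x[2]+c["cy"]])
def mask(im,lo,hi,roi):
    m=cv2.inRange(cv2.cvtColor(im,cv2.COLOR_BGR2HSV),lo,hi); k=np.zeros_like(m); x0,y0,x1,y1=roi; k[y0:y1,x0:x1]=m[y0:y1,x0:x1]; return k
def big(m):
    return max(cv2.findContours(m,cv2.RETR_EXTERNAL,cv2.CHAIN_APPROX_NONE)[0],key=cv2.contourArea)
def rect_on(c,m,z):
    P=np.array([plane(c,p[0],z)[:2]*1000 for p in big(m)],np.float32)
    r=cv2.minAreaRect(P); return r
E
python3 - <<'E'
from h import *
from plant import optics
T=optics.read_camera("top");S=optics.read_camera("side")
Y=((20,120,120),(35,255,255)); W=((0,0,150),(180,60,255)); B=((10,60,90),(30,200,255)); D=((0,0,0),(180,255,75)); RD=((0,120,100),(8,255,255))
np.set_printoptions(precision=4,suppress=True)
for n,c,ry,rb in(("T",T,(240,140,275,205),(300,175,370,228)),("S",S,(238,180,285,196),(238,228,300,280))):
    for nm,m,z in(("bar",mask(c["image"],*Y,ry),.0895),("board",mask(c["image"],(0,0,90),(180,255,255),rb),.02),("plate",mask(c["image"],*W,rb),.025)):
        r=rect_on(c,m,z); print(n,nm,[np.round(v,1) for v in r])
        M=cv2.moments(big(m)); print("   cen px",M["m10"]/M["m00"],M["m01"]/M["m00"])
    m=mask(c["image"],*RD,(170,115,290,215) if n=="T" else (210,145,295,200)); print(n,"cover",rect_on(c,m,.0895), (m>0).sum())
    # grip top: dark in plate
    k=big(mask(c["image"],(0,0,90),(180,255,255),rb)); f=np.zeros(c["image"].shape[:2],np.uint8); cv2.drawContours(f,[k],-1,255,-1)
    d=mask(c["image"],*D,rb)&f; d=cv2.erode(f,np.ones((3,3)))&d
    print(n,"grip",rect_on(c,d,.059))
E
```

```text
T bar [array([539. , -75.2]), array([  9.3, 141.9]), np.float64(81.6)]
   cen px 258.26797385620915 173.6078431372549
T board [array([ 466.2, -315.3]), array([ 99.5, 162.4]), np.float64(13.8)]
   cen px 336.24682708904453 203.08731850949334
T plate [array([ 456.5, -306.7]), array([ 57. , 131.6]), np.float64(11.7)]
   cen px 334.71408351026184 205.65793819297002
T cover ((556.616943359375, 45.11867904663086), (170.43963623046875, 242.25421142578125), 81.9862060546875) 860
T grip ((453.6611633300781, -304.1097412109375), (15.040689468383789, 71.4053726196289), 12.176614761352539)
S bar [array([535.4, -79.1]), array([ 22.3, 142.6]), np.float64(81.4)]
   cen px 260.11046511627904 188.02713178294573
S board [array([ 460.8, -322.4]), array([114.1, 176.8]), np.float64(14.0)]
   cen px 269.1331300813008 254.24644308943087
S plate [array([ 453.5, -308.9]), array([ 60.7, 134.3]), np.float64(12.2)]
   cen px 265.8539682539683 253.14867724867725
S cover ((556.7251586914062, 50.43982696533203), (178.50767517089844, 249.03016662597656), 83.17291259765625) 323
S grip ((445.64837646484375, -323.7969970703125), (21.078895568847656, 75.16110229492188), 13.077699661254883)
```

```bash
cat >> h.py <<'E'
def need(tgt,yaw_deg):
    """shift (tool mm after turning) and turn about tool y for tool pointing down with tool z at yaw"""
    from plant import monitor
    s=monitor.read_state(); A=R.from_rotvec(s["orientation"]).as_matrix(); p=s["tool_pos"]
    out=[]
    for yw in(yaw_deg,yaw_deg+180):
        h=np.array([np.cos(np.radians(yw)),np.sin(np.radians(yw)),0]); y=np.array([0,0,-1.])
        B=np.c_[np.cross(y,h),y,h]
        rv=R.from_matrix(A.T@B).as_rotvec()
        out.append((yw,np.round(rv,3),"shift in new axes",np.round(B.T@(np.array(tgt)-p)*1000,1),"old axes",np.round(A.T@(np.array(tgt)-p)*1000,1)))
    print("pos",np.round(p,4),"q6",s["q"].round(2)); 
    for o in out: print(*o)
E
python3 - <<'E'
from h import *
from plant import optics,monitor
np.set_printoptions(precision=4,suppress=True)
T=optics.read_camera("top");S=optics.read_camera("side")
print(tri(T,(258.27,173.6),S,(260.1,188.0)))
print(tri(T,(334.71,205.66),S,(265.85,253.15)))
print(R.from_rotvec(monitor.read_state()["orientation"]).as_matrix())
need((.5375,-.077,.15),81.8)
need((.456,-.307,.15),191.7)
for n,uv,z in(("mug",(374,148),.085),("jar",(147,112),.1),("bowl",(331,117),.05)): print(n,plane(T,uv,z))
E
```

```text
(array([ 0.5385, -0.0753,  0.0866]), np.float64(1.5386700158729363e-05))
(array([ 0.458 , -0.3123,  0.0099]), np.float64(0.0023960203155069908))
[[ 0.9254 -0.0003  0.3791]
 [-0.3791 -0.0006  0.9254]
 [-0.     -1.     -0.0006]]
pos [0.2273 0.5551 0.2263] q6 [ 1.1   0.13  1.49 -0.    1.52 -0.09]
81.8 [ 0.001 -0.246 -0.   ] shift in new axes [ 397.1   76.3 -581.4] old axes [ 526.6   76.5 -467.3]
261.8 [0.    2.896 0.001] shift in new axes [-397.1   76.3  581.4] old axes [ 526.6   76.5 -467.3]
pos [0.2273 0.5551 0.2263] q6 [ 1.1   0.13  1.49 -0.    1.52 -0.09]
191.7 [ 0.    -2.164 -0.001] shift in new axes [-890.5   76.3  -49.1] old axes [ 538.4   76.7 -711. ]
371.7 [0.001 0.978 0.   ] shift in new axes [890.5  76.3  49.1] old axes [ 538.4   76.7 -711. ]
mug [ 0.6221 -0.4166  0.085 ]
jar [0.715  0.2538 0.1   ]
bowl [ 0.7288 -0.2986  0.05  ]
```

```bash
python3 -m inch '[[[0,0,0,0,-0.123,0],[0,0,0,0,-0.123,0],[33,0,-48,0,0,0],[33,0,-48,0,0,0],[33,0,-48,0,0,0],[33,0,-48,0,0,0],[33,0,-48,0,0,0],[33,0,-48,0,0,0]]]' 30 10; python3 -m inch '[[[33,0,-48,0,0,0],[33,0,-48,0,0,0],[33,0,-48,0,0,0],[33,0,-48,0,0,0],[33,0,-48,0,0,0],[30,0,-48,0,0,0],[0,0,0,0,0,0]]]'; python3 -c "
from h import *
need((.5385,-.0755,.0785),81.8)"
```

```text
t: 1.3
tool_pos: [0.3829, 0.2403, 0.2269]
orientation: [-1.568, 0.111, -0.112]
force: [1.1, 0.2, -1.2]
opening: 0.0304
t: 2.17
tool_pos: [0.535, -0.0744, 0.2261]
orientation: [-1.568, 0.116, -0.115]
force: [-0.6, 0.4, -0.4]
opening: 0.0299
pos [ 0.535  -0.0744  0.2261] q6 [-0.23 -0.03  1.66 -0.    1.52 -1.66]
81.8 [ 0.001 -0.004 -0.   ] shift in new axes [  3.6 147.6  -0.6] old axes [  3.7 147.6  -0.5]
261.8 [1.000e-03 3.137e+00 1.000e-03] shift in new axes [ -3.6 147.6   0.6] old axes [  3.7 147.6  -0.5]
```

```bash
python3 -m inch '[[[3.6,40,-0.6,0,0,0],[0,35,0,0,0,0],[0,25,0,0,0,0],[0,18,0,0,0,0],[0,15,0,0,0,0],[0,14.5,0,0,0,0],[0,0,0,0,0,0]]]'; python3 - <<'E'
from h import *
from plant import optics
T=optics.read_camera("top");S=optics.read_camera("side")
a=cv2.resize(T["image"][110:225,170:300],(390,345)); b=cv2.resize(S["image"][140:215,215:300],(391,345))
cv2.imwrite("pics/bar1.png",np.hstack([a,b]))
E
```

```text
t: 3.05
tool_pos: [0.5372, -0.0717, 0.078]
orientation: [-1.568, 0.114, -0.111]
force: [-0.5, -0.1, -0.3]
opening: 0.0299
```

View pics/bar1.png

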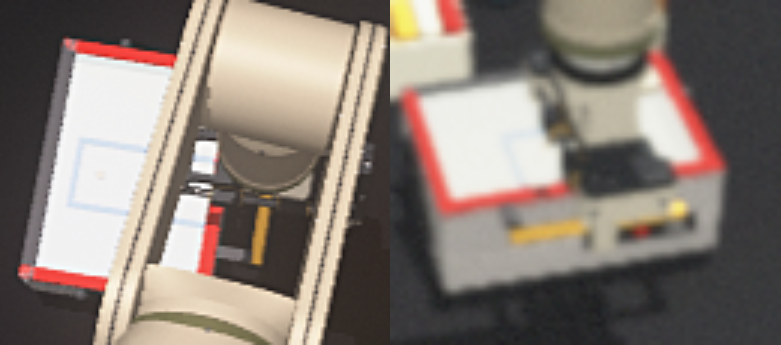

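The gripper straddles the middle of the bar, with the front finger in front of it in the side view at about (610,225). I'll close it now.

```bash
python3 -m inch '[[[0,0,0,0,0,0],[0,0,0,0,0,0],[0,0,0,0,0,0],[0,0,0,0,0,0]]]' 0 10;python3 -c "
from h import *
need((.5385,-.0755,.0785),81.8)"
```

```text
t: 3.65
tool_pos: [0.538, -0.0764, 0.0801]
orientation: [-1.575, 0.112, -0.114]
force: [-2.8, -20.9, 0.1]
opening: 0.0125
pos [ 0.538  -0.0764  0.0801] q6 [-0.23  0.1   1.8  -0.01  1.24 -1.66]
81.8 [ 0.007 -0.001  0.002] shift in new axes [0.3 1.6 0.9] old axes [0.3 1.6 0.9]
261.8 [-2.000e-03  3.141e+00  1.100e-02] shift in new axes [-0.3  1.6 -0.9] old axes [0.3 1.6 0.9]
```

```bash
python3 -m inch '[[[0,0,-4,0,0,0],[0,0,0,0,0,0]]]' 0 14; python3 -c "
import numpy as np
a=np.arange(0,1.64,.0775); print(np.c_[a,np.r_[0,-np.diff(220*np.sin(a))],np.r_[0,np.diff(-220*np.cos(a))]].round(2))"
```

```text
t: 3.9
tool_pos: [0.5379, -0.0769, 0.0799]
orientation: [-1.569, 0.111, -0.114]
force: [-0.4, -5.2, 1.6]
opening: 0.0113
[[  0.     0.     0.  ]
 [  0.08 -17.03   0.66]
 [  0.16 -16.93   1.98]
 [  0.23 -16.73   3.28]
 [  0.31 -16.42   4.57]
 [  0.39 -16.02   5.82]
 [  0.46 -15.52   7.05]
 [  0.54 -14.93   8.23]
 [  0.62 -14.25   9.36]
 [  0.7  -13.48  10.43]
 [  0.78 -12.63  11.45]
 [  0.85 -11.71  12.39]
 [  0.93 -10.71  13.26]
 [  1.01  -9.65  14.05]
 [  1.08  -8.54  14.75]
 [  1.16  -7.37  15.37]
 [  1.24  -6.16  15.89]
 [  1.32  -4.91  16.32]
 [  1.4   -3.63  16.65]
 [  1.47  -2.33  16.89]
 [  1.55  -1.01  17.02]
 [  1.63   0.31  17.04]]
```

```bash
python3 -m inch '[[[0,-17,-0.5,0,0,0],[0,-17,2,0,0,0],[0,-16.7,3.3,0,0,0],[0,-16.4,4.6,0,0,0]]]'; python3 -c "
from h import *
need((.5385+.146*.0104,-.0769+.989*.0104,.0799+.0672),81.8)"
```

```text
t: 4.4
tool_pos: [0.5389, -0.0659, 0.1473]
orientation: [-1.567, 0.112, -0.112]
force: [4.8, 3.5, -4.3]
opening: 0.0115
pos [ 0.5389 -0.0659  0.1473] q6 [-0.22  0.03  1.74  0.    1.37 -1.64]
81.8 [-0.     0.001  0.   ] shift in new axes [ 1.2  0.2 -0.6] old axes [ 1.2  0.2 -0.6]
261.8 [ 1.000e-03 -3.141e+00  1.000e-03] shift in new axes [-1.2  0.2  0.6] old axes [ 1.2  0.2 -0.6]
```

Tracking well.

```bash
python3 -m inch '[[[0,-16,5.8,0,0,0],[0,-15.5,7,0,0,0],[0,-15,8.2,0,0,0],[0,-14.2,9.4,0,0,0]]]';python3 -m inch '[[[0,-13.5,10.4,0,0,0],[0,-12.6,11.4,0,0,0],[0,-11.7,12.4,0,0,0],[0,-10.7,13.3,0,0,0]]]'; python3 -c "
from h import *
need((.5385+.146*.0888,-.0769+.989*.0888,.0799+.1765),81.8)"
```

```text
t: 4.9
tool_pos: [0.5431, -0.0361, 0.2079]
orientation: [-1.568, 0.112, -0.112]
force: [3.7, 2.0, -3.7]
opening: 0.0116
t: 5.4
tool_pos: [0.5499, 0.0102, 0.2573]
orientation: [-1.57, 0.112, -0.113]
force: [-1.2, -5.2, 5.6]
opening: 0.0113
pos [0.5499 0.0102 0.2573] q6 [-0.07 -0.02  1.59 -0.    1.57 -1.5 ]
81.8 [ 0.002 -0.001  0.001] shift in new axes [1.5 0.9 0.9] old axes [1.5 0.9 0.9]
261.8 [-1.000e-03  3.141e+00  3.000e-03] shift in new axes [-1.5  0.9 -0.9] old axes [1.5 0.9 0.9]
```

```bash
python3 -m inch '[[[0,-9.6,14,0,0,0],[0,-8.5,14.8,0,0,0],[0,-7.4,15.4,0,0,0],[0,-6.2,16,0,0,0]]]';python3 -m inch '[[[0,-4.9,16.3,0,0,0],[0,-3.6,16.6,0,0,0],[0,-2.3,16.9,0,0,0]]]'; python3 -m inch '[[[0,0,0,0,0,0],[0,0,0,0,0,0],[0,0,0,0,0,0],[0,-20,15,0,0,0],[0,-40,10,0,0,0],[0,-40,0,0,0,0],[0,0,0,0,0,0]]]' 80; python3 - <<'E'
from h import *
from plant import optics
T=optics.read_camera("top");S=optics.read_camera("side")
cv2.imwrite("pics/op.png",np.hstack([T["image"][90:290,150:400],S["image"][90:290,150:400]]))
E
```

```text
t: 5.9
tool_pos: [0.5586, 0.0713, 0.288]
orientation: [-1.568, 0.111, -0.113]
force: [2.0, -0.1, 1.2]
opening: 0.0113
t: 6.28
tool_pos: [0.5656, 0.1208, 0.2976]
orientation: [-1.568, 0.112, -0.112]
force: [4.1, 0.0, -1.1]
opening: 0.0115
t: 7.15
tool_pos: [0.57, 0.1437, 0.4021]
orientation: [-1.567, 0.108, -0.118]
force: [0.1, -0.6, 0.8]
opening: 0.0767
```

View pics/op.png

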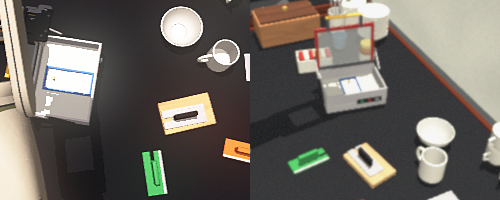

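The cover now stands open against its stop (side view, right half of the picture, about (345,45)). The blue bed and pin are exposed. Next is the blade.

```bash
python3 -m inch '[[[0,0,-50,0,0,0],[0,0,-50,0,0.17,0],[0,0,0,0,0.175,0],[0,0,0,0,0.175,0],[0,0,0,0,0.175,0],[0,0,0,0,0.175,0],[0,0,0,0,0.175,0],[0,0,0,0,0.175,0]]]' 50; python3 -c "
from h import *
need((.4555,-.3065,.13),11.9)"
```

```text
t: 8.25
tool_pos: [0.5541, 0.0447, 0.3956]
orientation: [-1.3, 1.062, -1.058]
force: [-0.2, -0.1, -0.4]
opening: 0.0497
pos [0.5541 0.0447 0.3956] q6 [-0.01  0.01  1.31 -0.    1.83 -0.21]
11.9 [ 0.004 -0.006 -0.001] shift in new axes [ 323.3  265.6 -168.9] old axes [ 324.5  266.  -165.9]
191.9 [1.000e-03 3.135e+00 6.000e-03] shift in new axes [-323.3  265.6  168.9] old axes [ 324.5  266.  -165.9]
```

Now is a good time to measure the bed, before the arm hides it again. First I'll start the move toward the blade and look from there.

```bash
python3 -m inch '[[[40,33,-20.5,0,0,0],[40,33,-20.5,0,0,0],[40,33,-20.5,0,0,0],[40,33,-20.5,0,0,0],[40,33,-20.5,0,0,0],[40,33,-20.5,0,0,0],[40,33,-20.5,0,0,0],[40,33,-20.5,0,0,0]]]'; python3 - <<'E'
from h import *
need((.4555,-.3065,.037),11.9)
from plant import optics
T=optics.read_camera("top");S=optics.read_camera("side")
np.save("pics/T.npy",T,allow_pickle=True);np.save("pics/S.npy",S,allow_pickle=True)
a=cv2.resize(T["image"][110:225,165:275],None,fx=4,fy=4,interpolation=cv2.INTER_CUBIC); b=cv2.resize(S["image"][90:205,205:295],None,fx=4,fy=4,interpolation=cv2.INTER_CUBIC)
cv2.imwrite("pics/bed.png",np.hstack([a,b]))
a=cv2.resize(T["image"][150:260,280:390],None,fx=3.5,fy=3.5,interpolation=cv2.INTER_CUBIC); b=cv2.resize(S["image"][200:310,210:320],None,fx=3.5,fy=3.5,interpolation=cv2.INTER_CUBIC)
cv2.imwrite("pics/bl2.png",np.hstack([a,b]))
E
```

```text
t: 9.25
tool_pos: [0.4582, -0.3024, 0.1308]
orientation: [-1.3, 1.058, -1.053]
force: [0.6, -0.5, 0.9]
opening: 0.05
pos [ 0.4582 -0.3024  0.1308] q6 [-0.68  0.06  1.74 -0.    1.34 -0.88]
11.9 [ 0.002 -0.    -0.002] shift in new axes [ 3.4 93.8 -3.4] old axes [ 3.6 93.8 -3.3]
191.9 [4.000e-03 3.141e+00 3.000e-03] shift in new axes [-3.4 93.8  3.4] old axes [ 3.6 93.8 -3.3]
```

View pics/bed.png

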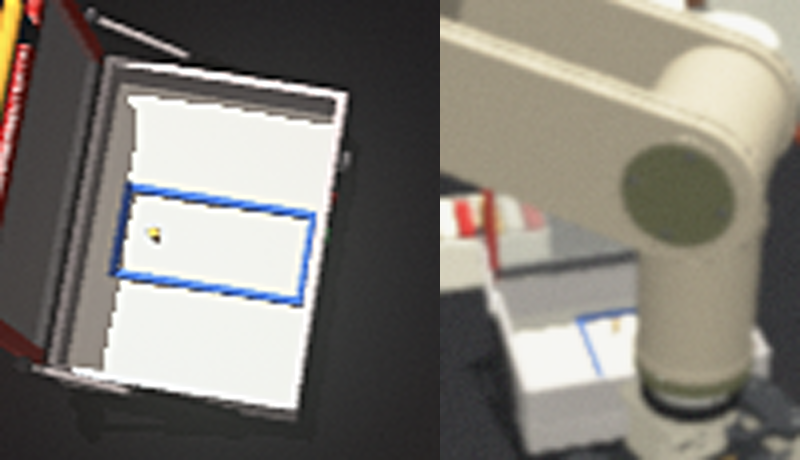

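View pics/bl2.png

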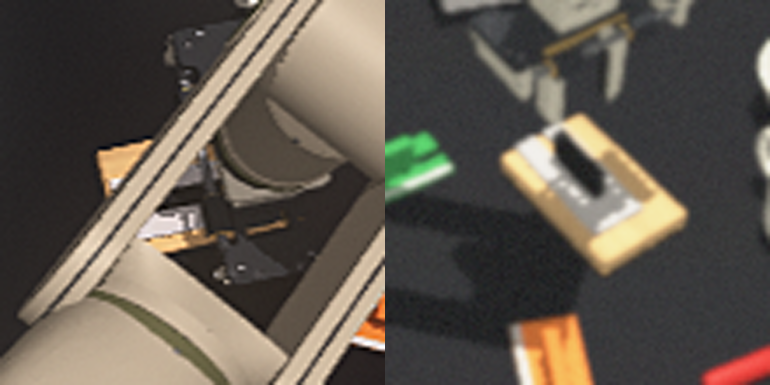

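The top view shows the bed's blue rails clearly (crop (113–318, 183–305)) with the pin at (153,235). The board and blade haven't moved.

```bash
python3 -m inch '[[[3.4,25,-3.4,0,0,0],[0,25,0,0,0,0],[0,18,0,0,0,0],[0,13,0,0,0,0],[0,8,0,0,0,0],[0,0,0,0,0,0],[0,0,0,0,0,0]]]'; python3 - <<'E'
from h import *
np.set_printoptions(precision=4,suppress=True)
need((.4555,-.3065,.037),11.9)
T=np.load("pics/T.npy",allow_pickle=True).item()
m=mask(T["image"],(100,100,60),(130,255,255),(185,150,250,190))
r=rect_on(T,m,.046);print("blue",r)
P=np.array([plane(T,p[0],.046)[:2] for p in big(m)])
for n,mm in(("pin",mask(T["image"],(15,60,60),(40,255,255),(198,163,210,175))),):
    u=np.argwhere(mm)[:,::-1].mean(0); print(n,u,(mm>0).sum(),plane(T,u,.048))
h=np.array([np.cos(np.radians(81.8)),np.sin(np.radians(81.8))])
print("bed from bar",np.array([.538,-.0769])+.122*h, "pin",np.array([.538,-.0769])+.167*h)
E
```

```text
t: 10.22
tool_pos: [0.4583, -0.3062, 0.0457]
orientation: [-1.301, 1.053, -1.056]
force: [-0.4, -0.8, -0.2]
opening: 0.0503
pos [ 0.4583 -0.3062  0.0457] q6 [-0.68  0.16  1.8  -0.    1.18 -0.89]
11.9 [-0.001  0.     0.001] shift in new axes [-0.3  8.7 -2.8] old axes [-0.3  8.7 -2.8]
191.9 [ 0.002 -3.141  0.001] shift in new axes [0.3 8.7 2.8] old axes [-0.3  8.7 -2.8]
blue ((555.0338134765625, 44.83487319946289), (145.40467834472656, 73.37565612792969), 81.90945434570312)
pin [203.125 167.875] 8 [0.5618 0.0891 0.048 ]
bed from bar [0.5554 0.0439] pin [0.5618 0.0884]
```

```bash
python3 -m inch '[[[0,4,-2.4,0,0,0],[0,4.5,0,0,0,0],[0,0,0,0,0,0]]]'; python3 -c "
from h import *
need((.456,-.3067,.037),11.9)"
```

```text
t: 10.6
tool_pos: [0.455, -0.3061, 0.0359]
orientation: [-1.3, 1.055, -1.054]
force: [0.1, -1.2, -0.2]
opening: 0.0503
pos [ 0.455  -0.3061  0.0359] q6 [-0.69  0.17  1.81 -0.    1.16 -0.89]
11.9 [ 0.001  0.    -0.001] shift in new axes [ 0.8 -1.1  0.8] old axes [ 0.8 -1.1  0.8]
191.9 [-1.000e-03 -3.141e+00 -1.000e-03] shift in new axes [-0.8 -1.1 -0.8] old axes [ 0.8 -1.1  0.8]
```

```bash
python3 -m inch '[[[0,0,0,0,0,0],[0,0,0,0,0,0],[0,0,0,0,0,0],[0,0,0,0,0,0],[0,0,0,0,0,0]]]' 0 30; python3 -c "
from h import *
need((.456,-.3067,.037),11.9)"
```

```text
t: 11.22
tool_pos: [0.4553, -0.3064, 0.0365]
orientation: [-1.301, 1.055, -1.055]
force: [-0.5, -0.3, 1.1]
opening: 0.0139
pos [ 0.4553 -0.3064  0.0365] q6 [-0.69  0.17  1.81 -0.    1.16 -0.89]
11.9 [0. 0. 0.] shift in new axes [ 0.4 -0.5  0.6] old axes [ 0.4 -0.5  0.6]
191.9 [ 0.    -3.141 -0.   ] shift in new axes [-0.4 -0.5 -0.6] old axes [ 0.4 -0.5  0.6]
```

Gripped at 13.9 mm, which matches the grip's width. Lifting.

```bash
python3 -m inch '[[[0,-10,0,0,0,0],[0,-20,0,0,0,0],[0,-30,0,0,0,0],[0,-40,0,0,0,0],[0,-40,0,0,0,0],[0,-20,0,0,0,0],[0,0,0,0,0,0]]]'; python3 - <<'E'
from h import *
need((.5552,.0444,.15),-8.1)
from plant import optics
S=optics.read_camera("side")
cv2.imwrite("pics/lift.png",cv2.resize(S["image"][140:310,180:340],None,fx=3,fy=3))
E
```

```text
t: 12.1
tool_pos: [0.4562, -0.3069, 0.1979]
orientation: [-1.3, 1.052, -1.057]
force: [0.1, 0.7, -3.5]
opening: 0.0142
pos [ 0.4562 -0.3069  0.1979] q6 [-0.69  0.01  1.67  0.    1.46 -0.89]
-8.1 [-0.002  0.349  0.002] shift in new axes [-361.8   47.9   48.6] old axes [-323.4   47.5  169.4]
171.9 [ 0.003 -2.792  0.003] shift in new axes [361.8  47.9 -48.6] old axes [-323.4   47.5  169.4]
```

View pics/lift.png

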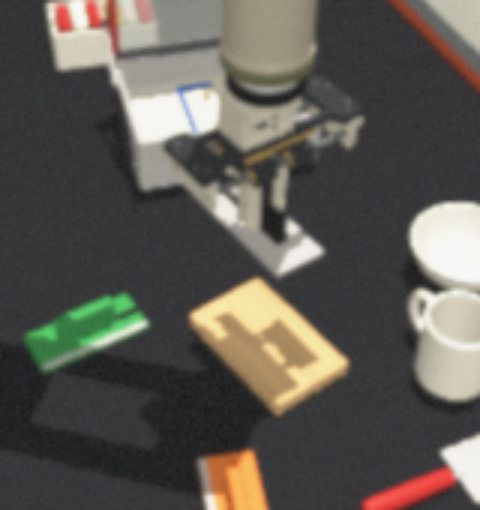

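The blade is off the board, held level and hanging straight (crop (270,235)). I'll carry it over the bed.

```bash
python3 -m inch '[[[0,0,0,0,0.117,0],[0,0,0,0,0.116,0],[0,0,0,0,0.116,0],[-20,0,2.7,0,0,0],[-36,0,4.9,0,0,0],[-36,0,4.9,0,0,0],[-36,0,4.9,0,0,0],[-36,0,4.9,0,0,0]]]'; python3 -m inch '[[[-36,0,4.9,0,0,0],[-36,0,4.9,0,0,0],[-36,0,4.9,0,0,0],[-36,0,4.9,0,0,0],[-30,0,4,0,0,0],[-18,0,2.4,0,0,0],[0,0,0,0,0,0],[0,0,0,0,0,0]]]'; python3 - <<'E'
from h import *
need((.5552,.0444,.13),-8.1)
E
```

```text
t: 13.15
tool_pos: [0.5, -0.1445, 0.1948]
orientation: [-1.142, 1.312, -1.308]
force: [-0.6, -0.9, -3.0]
opening: 0.0138
t: 14.15
tool_pos: [0.5528, 0.0389, 0.1959]
orientation: [-1.14, 1.312, -1.312]
force: [-1.3, -1.1, -2.6]
opening: 0.014
pos [0.5528 0.0389 0.1959] q6 [-0.02  0.02  1.66 -0.    1.46  0.12]
-8.1 [0.001 0.001 0.001] shift in new axes [-5.8 65.9  1.6] old axes [-5.8 65.9  1.6]
171.9 [ 1.000e-03 -3.141e+00 -1.000e-03] shift in new axes [ 5.8 65.9 -1.6] old axes [-5.8 65.9  1.6]
```

```bash
python3 -m inch '[[[-5.8,20,1.6,0,0,0],[0,25,0,0,0,0],[0,25,0,0,0,0],[0,15,0,0,0,0],[0,5,0,0,0,0],[0,0,0,0,0,0],[0,0,0,0,0,0]]]'; python3 - <<'E'
from h import *
need((.5552,.0444,.057),-8.1)
from plant import optics
T=optics.read_camera("top");S=optics.read_camera("side")
a=cv2.resize(T["image"][110:225,165:275],None,fx=4,fy=4,interpolation=cv2.INTER_CUBIC); b=cv2.resize(S["image"][90:205,205:295],None,fx=4,fy=4,interpolation=cv2.INTER_CUBIC)
cv2.imwrite("pics/hov.png",np.hstack([a,b]))
E
```

```text
t: 15.02
tool_pos: [0.5565, 0.0448, 0.1076]
orientation: [-1.138, 1.311, -1.313]
force: [0.0, 0.2, -2.2]
opening: 0.0135
pos [0.5565 0.0448 0.1076] q6 [-0.01  0.11  1.74  0.    1.3   0.13]
-8.1 [-0.002  0.    -0.   ] shift in new axes [ 0.6 50.6 -1.2] old axes [ 0.6 50.6 -1.3]
171.9 [-0.000e+00 -3.141e+00  3.000e-03] shift in new axes [-0.6 50.6  1.2] old axes [ 0.6 50.6 -1.3]
```

View pics/hov.png

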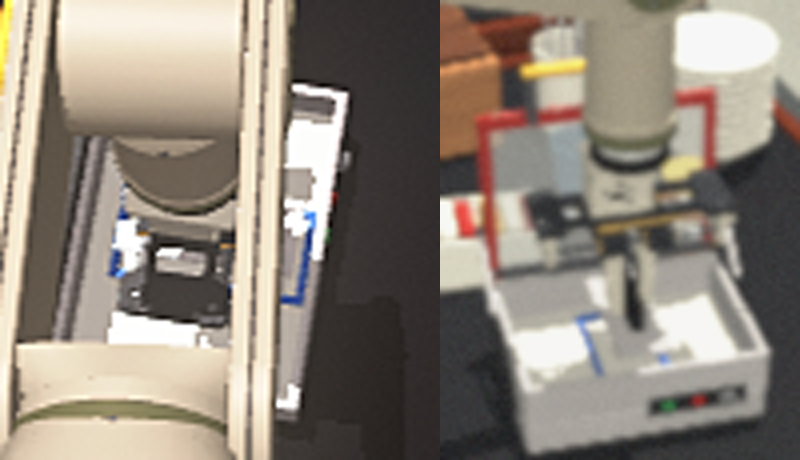

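```bash
python3 -m inch '[[[0,15,-2.2,0,0,0],[0,12,0,0,0,0],[0,5,0,0,0,0],[0,0,0,0,0,0],[0,0,0,0,0,0],[0,0,0,0,0,0]]]'; python3 - <<'E'
from h import *
need((.5543,.0450,.057),-8.1)
from plant import optics
T=optics.read_camera("top");S=optics.read_camera("side")
a=cv2.resize(T["image"][140:200,185:260],None,fx=5,fy=5,interpolation=cv2.INTER_CUBIC); b=cv2.resize(S["image"][145:205,225:295],None,fx=5,fy=5,interpolation=cv2.INTER_CUBIC)
cv2.imwrite("pics/hov2.png",np.hstack([a,b]))
E
```

```text
t: 15.88
tool_pos: [0.5539, 0.0452, 0.075]
orientation: [-1.138, 1.312, -1.313]
force: [-0.2, 0.3, -2.6]
opening: 0.0139
pos [0.5539 0.0452 0.075 ] q6 [-0.01  0.14  1.77  0.    1.24  0.13]
-8.1 [-0.001  0.    -0.   ] shift in new axes [ 0.1 18.   0.4] old axes [ 0.1 18.   0.4]
171.9 [-0.000e+00 -3.141e+00  1.000e-03] shift in new axes [-0.1 18.  -0.4] old axes [ 0.1 18.   0.4]
```

View pics/hov2.png

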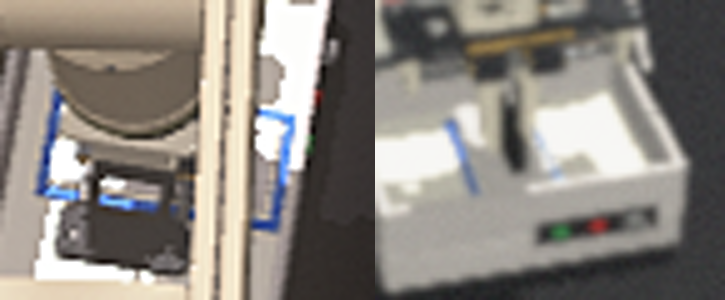

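Blade hovers just above the pin: top view (left) shows it between the rails, with the bed's right rail at (285,170), but the hand hides the notch. I'll lower it gently and watch the force.

```bash
python3 -m inch '[[[0,4,0,0,0,0],[0,4,0,0,0,0],[0,2,0,0,0,0],[0,0,0,0,0,0]]]'; python3 -m inch '[[[0,2,0,0,0,0],[0,2,0,0,0,0],[0,0,0,0,0,0]]]'; python3 -c "
from h import *
need((.5543,.0450,.057),-8.1)"
```

```text
t: 16.48
tool_pos: [0.5532, 0.0452, 0.064]
orientation: [-1.14, 1.313, -1.312]
force: [0.2, -0.4, -3.3]
opening: 0.0141
t: 16.85
tool_pos: [0.5533, 0.0452, 0.0602]
orientation: [-1.14, 1.313, -1.312]
force: [-0.4, -0.6, -2.9]
opening: 0.0138
pos [0.5533 0.0452 0.0602] q6 [-0.01  0.15  1.78 -0.    1.21  0.13]
-8.1 [0. 0. 0.] shift in new axes [0.  3.2 1. ] old axes [0.  3.2 1. ]
171.9 [ 0.000e+00 -3.141e+00 -1.000e-03] shift in new axes [-0.   3.2 -1. ] old axes [0.  3.2 1. ]
```

```bash
python3 -m inch '[[[0,1.5,0.6,0,0,0],[0,1,0,0,0,0],[0,1,0,0,0,0],[0,0,0,0,0,0],[0,0,0,0,0,0]]]'; python3 -c "
from h import *
need((.5543,.0450,.0565),-8.1)"
```

```text
t: 17.48
tool_pos: [0.5541, 0.0451, 0.057]
orientation: [-1.139, 1.312, -1.312]
force: [-0.8, -0.8, -3.1]
opening: 0.0138
pos [0.5541 0.0451 0.057 ] q6 [-0.01  0.16  1.78  0.    1.2   0.13]
-8.1 [-0.  0. -0.] shift in new axes [0.1 0.5 0.2] old axes [0.1 0.5 0.2]
171.9 [-0.    -3.141  0.   ] shift in new axes [-0.1  0.5 -0.2] old axes [0.1 0.5 0.2]
```

```bash
python3 -m inch '[[[0,1,0,0,0,0],[0,0,0,0,0,0],[0,0,0,0,0,0]]]'; python3 -m inch '[[[0,0.7,0,0,0,0],[0,0,0,0,0,0],[0,0,0,0,0,0]]]'
```

```text
t: 17.85
tool_pos: [0.5543, 0.0451, 0.0565]
orientation: [-1.139, 1.312, -1.312]
force: [-3.2, -0.3, 5.4]
opening: 0.0138
t: 18.23
tool_pos: [0.5543, 0.0451, 0.0565]
orientation: [-1.139, 1.312, -1.312]
force: [-7.6, -0.1, 12.4]
opening: 0.014
```

It touched down at TCP z = 0.0565, exactly the predicted floor height. I'll open and retreat.

```bash
python3 -m inch '[[[0,-1,0,0,0,0],[0,0,0,0,0,0],[0,0,0,0,0,0],[0,0,0,0,0,0]]]' 40; python3 -m inch '[[[0,-10,0,0,0,0],[0,-20,0,0,0,0],[0,-30,0,0,0,0],[0,-40,0,0,0,0],[0,-50,0,0,0,0],[0,-50,0,0,0,0]]]'; python3 -m inch '[[[40,0,0,0,0,0],[50,0,0,0,0,0],[50,0,0,0,0,0],[50,0,0,0,0,0],[50,0,0,0,0,0],[30,0,0,0,0,0],[0,0,0,0,0,0]]]'; python3 - <<'E'
from h import *
from plant import optics
T=optics.read_camera("top");S=optics.read_camera("side")
np.save("pics/T2.npy",T,allow_pickle=True)
cv2.imwrite("pics/endT.png",T["image"]);cv2.imwrite("pics/endS.png",S["image"])
a=cv2.resize(T["image"][140:200,185:260],None,fx=5,fy=5,interpolation=cv2.INTER_CUBIC); b=cv2.resize(S["image"][145:205,225:295],None,fx=5,fy=5,interpolation=cv2.INTER_CUBIC)
cv2.imwrite("pics/end.png",np.hstack([a,b]))
E
```

```text
t: 18.73
tool_pos: [0.554, 0.0451, 0.0561]
orientation: [-1.139, 1.312, -1.312]
force: [0.5, -0.4, -0.4]
opening: 0.0398
t: 19.48
tool_pos: [0.554, 0.0451, 0.2597]
orientation: [-1.138, 1.311, -1.313]
force: [1.0, 1.1, -0.1]
opening: 0.0399
t: 20.35
tool_pos: [0.5158, -0.2243, 0.2579]
orientation: [-1.137, 1.313, -1.316]
force: [-0.1, 0.3, -0.3]
opening: 0.0397
```

View pics/end.png

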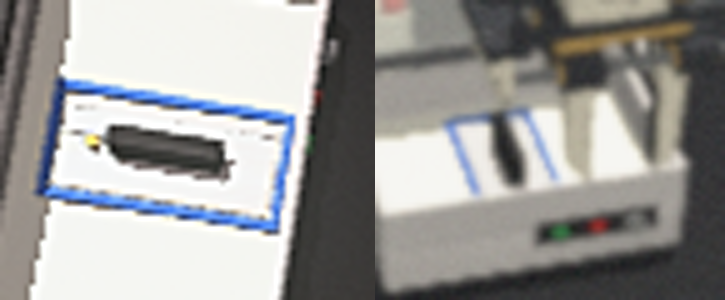

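View pics/endT.png

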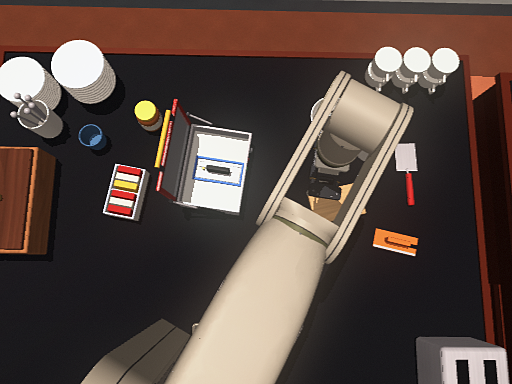

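View pics/endS.png

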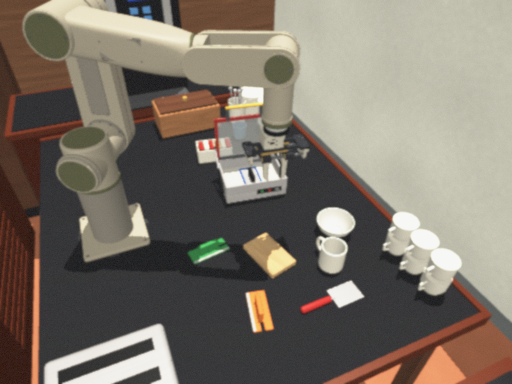

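The final views show:
- The blade lies inside all four blue rails, with the pin in its notch (top crop (93,142)). The grip is centred at crop (168,152).
- The cover stands open: its bar is at (165,135) in the top view and (243,105) in the side view.
- The bystanders are where they started, and the robot is clear of everything.

I'll hand it in.

```bash
python3 -c "
from plant import robot
print(robot.close_job())"
```

```text
the job is handed in; nothing more can be done
None
```

I gripped the yellow bar, followed its arc to about 1.47 rad and let go. The struts carried the cover to its stop, and it was still standing open 13 s later. I then picked the steel blade off the board by its grip, turned it 20° and lowered it into the bed. I released it once it touched down, which was at the expected floor height.

In the last pictures the blade lies inside the four blue rails with the brass pin in its notch. The gripper is empty and clear, and nothing visible had moved; the arm hid most of the bowl, the mug and the green look-alike in the top view, but the side view shows all three in place. I handed in about 20 s into the 69 s.

The largest force at the end of any move was about 21 N, a sideways load while closing on the bar, which I then relieved. No final check failed. The camera and arm positions disagreed by only 1–2 mm, which I allowed for.

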